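Shut the letter cabinet and hold a spring clip gaping over its card

ROBOT

A 7-joint arm with a two-finger parallel gripper is mounted at the origin on the work surface. World frame = base frame: x ahead of the robot, y to its left, z up, the work surface at z = 0. Lengths are in mm, angles in rad, forces in N, time in s.
With the tool pointing down it reaches from about 425 to 825 mm from the base axis. Payload 3.6 kg.
Tool frame: the origin (TCP) lies midway between the tips of the shut fingers; the grasp point (between the pads) lies 19 mm behind it; z points along the fingers, y is the line along which they close (so a half turn about z gives the same grasp; the last joint's range is limited). The gripper opens to 93 mm and grips with 3 to 60 N. Pads are 15 mm wide; open, the fingers measure 128 mm over their backs; the gripper's body (75 mm by 188 mm) begins 65 mm behind the grasp point.
Start: joints at [1.22, 0.615, -0.013, 1.423, 0.008, 1.103, -0.04], TCP at [207.439, -615.98, 218.64] pointing down, gripper open.
Joint ranges: [-3.12, 3.12], [-0.3, 2.06], [-1.34, 1.32], [0.26, 2.42], [-1.36, 4.5], [0.01, 1.98], [-2.84, 2.84]. Speed limits (rad/s): [2.79, 2.79, 3.14, 3.14, 3.14, 3.14, 3.14].

INTERFACE

Orientations are given as a unit quaternion [x, y, z, w].
In Python, from plant import ctrl, optics gives the robot as it stands. The module is installed in compiled form; this text tells all that it offers.
- The arm moves only by the tool carry_out, never from a script. Its argument "deltas" is a list of rows, each a list of 3 entries, a list of its own where there are three numbers: the closure, from -1 (fully open) to 1 (shut), then the shift along the tool's x, y, z scaled (see below), then the turn about the tool's z scaled (see below). In form: [[fingers, [tx, ty, tz], turn], ...]. A call has 1 to 5 rows; each row shifts and turns the commanded pose from where the row before left it, along the tool's axes as they then stand; what a row does not reach is not made up. The controller multiplies each number of a shift by 0.1 m and each number of a turn by 0.5 rad. A row lasts 1/12 s, in which the tool goes at most 41.7 mm and 7.16 degrees, less where a joint would pass 70% of its speed; a pose out of reach is approached as far as the arm can. A call with a number of a shift or a turn outside -1 to 1 is refused whole. A call with a gripper value outside its range is refused whole. The fingers move at their own pace and stop on an object; "squeeze" is the grip in N (left out, the last holds). Time passes only in rows, so rows that do not move let the fingers close. It gives the time, the measured TCP pose, the force, the opening and the grip force at its end, in the units of the state.
- ctrl.get_state(): the state, without advancing time (a new reading comes with each control period).
- optics.camera(name): name is "side" or "top" or "wrist"; returns a dict with "frame" (400x640x3 uint8, red, green, blue), "z_map" (400x640 float32, mm along the optical axis (not along the pixel's ray), 0 where there is no reading), "camera_matrix" (3x3 intrinsics, pixels), "k1" (the pictures are not rectified: a ray, as slopes to the right and down, at radius r is drawn at 1 + k1 r^2 times it, then the intrinsics apply), "origin" and "rotation" of the camera in the world. Camera axes: x right, y down, z forward; pixel columns grow to the right and rows downward; lengths in mm; the calibration is good to about 2 mm. A picture is of the moment at which its call begins.
- ctrl.finish_job(): hands the job in; it is judged then, once.
The state is a dict: "clock": time; "q": joint angles; "joint_velocities": joint speeds; "joint_efforts": joint torques, N m; "position": TCP position; "orientation": TCP orientation; "contact_force": force on the tool from outside, world axes, zero at the start; "moment": the same for the moment, N m; "gripper_width": finger opening in mm; "finger_force": force on a finger pad.
Only numpy, scipy, OpenCV 4.12 (cv2) and the standard library are available. Lean on these libraries where they do the work, as an engineer would, in place of code of your own. Each camera call takes 0.05 s, during which the arm holds its last target. There are 200 camera calls.

TASK

Push the open door of the little letter cabinet shut until it snaps home on its catch. Then take the orange spring clip out of its tray by its two upright ears, squeeze them so that its jaws gape, and bring it down astride the middle of the top edge of the card that stands on the door, one jaw in front and one behind, with the edge well inside the jaws and the clip upright and not leaning on the card. Finish there still holding the clip squeezed open in the gripper, so that I can slip a second card in; leave everything else on the table where it is.

Things in the scene. Friction and masses are not known exactly. Their poses are not given: they have to be found in the camera images.
- cabinet: Fixed wooden letter cabinet, 160 deep (x) x 210 wide (y) x 175 mm high, in front of the robot. Origin: centre of its underside; its own -x is the front, with the door.
- door (a joint): Cabinet door, rad: 0 = shut and seated, grows as it opens towards the robot (starts 0.35 to 0.75). Vertical hinge at the cabinet's front +y edge (left, seen from the robot). A sprung roller catch resists (about 3 N at the free edge) over the last 0.08 rad; once passed at about 0.035 rad it pulls the door fully shut. Elsewhere the hinge is slightly stiff and stays where it is left.
- door_hinge (a point): Point on the door's hinge axis, 175 mm above the table (the cabinet's top). The shut door runs from here along the cabinet's -y. Panel 210 wide, 14 thick, from 2 to 173 mm high; its outer (front) face lies 14 mm in front of the hinge axis. A brass knob, 18 mm wide, stands 18 mm out of the face, 185 mm from the hinge, 60 mm above the table.
- card_edge (a point): Middle of the top edge of the stiff white card (orange picture) fixed in a brass rail on the door's top, turning with the door. Card 90 wide (this point's y), 3 thick (its x, the card's normal), rising 60 mm above the cabinet's top: edge 235 mm above the table. It lies 65 mm from the hinge, 7 mm in front of its axis. The rail is 10 mm thick, 8 mm high.
- clip: Loose orange spring clip, black jaw lips, steel barrel, 120 g, 106 mm high, standing in the tray on its closed jaws, ears up. A straight back lever (jaw and ear upright, on the -x side) holds the barrel (along y, 50 mm long, 60 mm above the origin), on which the front lever (+x side) turns against a spring. Origin: between the closed jaw tips; z towards the ears, x the way the jaws part.
- clip_ears (a point): Midway between the clip's ears at rest: 90 mm above the clip's origin, 12 mm to its +x; axes as the clip's. Ears 32 wide (y). Back ear upright: outer face at x = -14 mm, 68 to 106 mm above the origin. Front ear splayed, 52 mm over both at its top (about 93 mm up). Squeezed fully they are parallel, 28 mm over both. They give from about 7 N of grip, fully squeezed at about 16 N.
- clip_mouth (a point): Middle of the gaping mouth of the fully squeezed clip: 26 mm above the clip's origin and 11 mm to its +x; axes as the clip's. The gap is about 23 mm wide here. A clip squeezed fully while it stands on the tray leans; held lightly (46 mm) and lifted first, it stays more upright.
- clip_arm (a joint): Angle of the clip's front lever, rad: 0 = jaws closed, 0.60 = fully squeezed, at the stop. Jaws 40 mm wide (clip's y), 25 mm thick together when closed. The back jaw's inner face stays at the clip's x = 0; fully squeezed, the front jaw stands 34 mm off it at its tip (10 mm above the clip's origin), the gap narrowing evenly to nothing at the barrel.
- tray: Fixed low wooden tray, 130 x 110 mm, walls 5 thick and 14 mm high, floor 5 mm above the table; the clip stands in it. Origin: centre of its underside.
- lamp: Bystander: loose dark table lamp with a glowing amber cone, base 96 mm wide, 195 mm high. Origin: centre of its underside.
- glasses: Bystander: loose black spectacles, 130 mm wide, 42 mm high, resting on the open book at the left. Origin: under the bridge.
- mug: Bystander: loose blue mug, 76 mm wide, 85 mm high. Origin: centre of its underside.
- candle_jar: Bystander: loose amber jar with brass lid, 68 mm wide, 75 mm high. Origin: centre of its underside.
- clock: Bystander: loose green alarm clock, 45 x 85 x 81 mm high. Origin: centre of its underside.
- pencil: Bystander: loose red pencil, 175 mm long (its x), 9 mm thick, lying on the table. Origin: under its middle.
Not all that is in view belongs to the job. What is shaped like the clip but purple is not meant.

How it is judged:
By the outcome, as a careful person would: the job done as asked, in the order asked, and still so for the second after the job is handed in, while the arm keeps its last pose, push and grip.
It also fails if it takes over 53 s, if anything falls off the work surface, if the arm or the gripper's body presses on something with over 40 N, if the wrist force passes 120 N, or if a joint passes its speed limit or range.

## Working session

There is one attempt and no reset: what is moved stays moved. The work goes in short steps, Python scripts to look and compute and a tool call to move; the robot and the scene stay as the last step left them, time stands still between calls to the robot, and variables do not carry over. Pictures are saved under pics/ and viewed, at most 10 in all, crops included, and the job is handed in when it is done.

Besides the shell and the picture viewer there is one more tool, called as a command line: name --argument value ..., lists and objects as JSON in quotes. carry_out: Moves the arm, as the interface text tells. Its arguments: {"type":"object","properties":{"deltas":{"type":"array"},"squeeze":{"type":"number"}},"required":["deltas"]}

```bash
mkdir -p pics; cat > h.py <<'E'
import numpy as np, cv2
from plant import ctrl, optics
from scipy.spatial.transform import Rotation as R
def cloud(c):
    K=np.array(c["camera_matrix"]);h,w=c["z_map"].shape
    u,v=np.meshgrid(np.arange(w),np.arange(h))
    p=np.stack([u,v],-1).reshape(-1,1,2).astype(float)
    n=cv2.undistortPoints(p,K,np.array([c["k1"],0,0,0,0.])).reshape(h,w,2)
    z=c["z_map"].astype(float)
    P=np.stack([n[...,0]*z,n[...,1]*z,z],-1)@np.array(c["rotation"]).T+np.array(c["origin"])
    P[z==0]=np.nan
    return P
def save(c,n,s=None):
    f=c["frame"]
    if s: f=f[s]
    cv2.imwrite(f"pics/{n}.png",cv2.cvtColor(np.ascontiguousarray(f),cv2.COLOR_RGB2BGR))
E
python3 - <<'E'
from h import *
import pickle
d={n:optics.camera(n) for n in("side","top")}
pickle.dump(d,open("d0.pkl","wb"))
for n in d: save(d[n],n); print(n,d[n]["origin"],np.round(d[n]["rotation"],3).tolist(),d[n]["k1"])
s=ctrl.get_state();print(s)
E
```

```text
side [-275.30100707 1176.77820347 1194.16279447] [-0.246, 0.858, -0.432, 0.126] -0.013647028650562646
top [ 2.67606070e+02 -1.64532614e+00  1.74855533e+03] [-0.703, 0.708, -0.051, 0.05] -0.06966626274357318
{'clock': 0.1, 'q': array([ 1.21950114,  0.61583048, -0.01260101,  1.42472373,  0.00811552,
        1.10342925, -0.04043427]), 'joint_velocities': array([ 6.11863191e-05, -2.96298292e-03,  2.37547392e-03, -1.48107706e-03,
        1.54090767e-03,  5.47453114e-04,  1.58124930e-03]), 'joint_efforts': array([ 9.72778362e-04, -4.60046196e+01,  2.09878595e-01, -1.66244191e+01,
       -6.11965824e-02,  1.70118146e-02,  9.93242702e-05]), 'position': array([ 207.19401899, -615.33623558,  217.59685584]), 'orientation': array([ 9.86839733e-01,  1.61697160e-01, -2.15088729e-04, -1.15021024e-03]), 'contact_force': array([0.29521549, 0.70887096, 0.06284567]), 'moment': array([-0.01453874,  0.01940246, -0.01738378]), 'finger_force': 0.0, 'gripper_width': 93.03616232725103}
```

View pics/side.png

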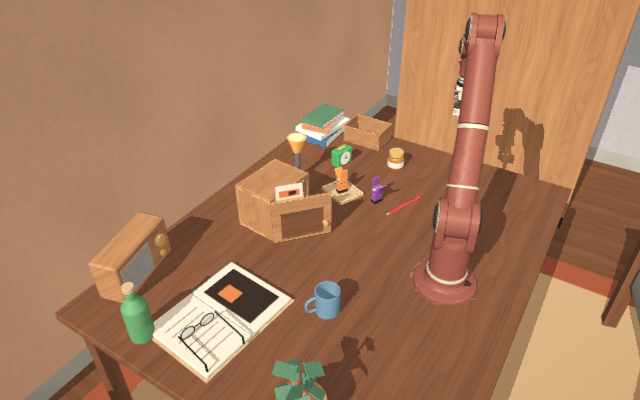

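View pics/top.png

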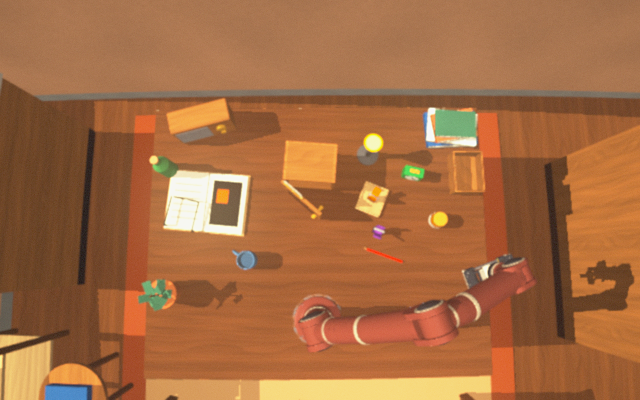

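Side view: cabinet at about (285,195) with its door ajar and the card at (289,192), orange clip in the tray at (341,180), purple clip at (377,188). Top view: cabinet (310,162), door (302,200), clip (374,193), lamp (371,147), clock (413,172).
What could be mistaken for the clip: the purple clip at top (378,231), the orange square on the book (222,197), the orange picture on the card, and the amber lamp (373,143) or jar (439,219). I choose the orange one in the tray at (374,193).

```bash
python3 - <<'E'
from h import *
import pickle
d=pickle.load(open("d0.pkl","rb"))
a=d["side"]["frame"][120:250,230:430];b=d["top"]["frame"][130:245,270:470]
up=lambda f:cv2.resize(f,None,fx=3.9,fy=2.2 if 0 else 3.9,interpolation=cv2.INTER_CUBIC)
A=cv2.resize(a,(450,292),interpolation=3);A=cv2.resize(a,(460,299));B=cv2.resize(b,(460,264))
save({"frame":np.vstack([A,B])},"crop")
for n in d:
    c=d[n];P=cloud(c);f=cv2.cvtColor(c["frame"],cv2.COLOR_RGB2HSV)
    x,y,z=P[...,0],P[...,1],P[...,2]
    reg=(x>350)&(x<800)&(y>-300)&(y<200)
    # cabinet top
    m=reg&(abs(z-175)<6)&(y>-120)
    if m.sum():
        q=P[m][:,:2].astype(np.float32)
        lab=cv2.connectedComponentsWithStats(m.astype(np.uint8))
        for i in range(1,lab[0]):
            if lab[2][i,4]>60:
                q=P[lab[1]==i]; print(n,"z175",lab[2][i],q[:,2].mean(),cv2.minAreaRect(q[:,:2].astype(np.float32)))
    # card
    m=reg&(z>190)&(z<245)&(y>-130)
    q=P[m];print(n,"card",len(q), q.mean(0) if len(q) else 0, np.percentile(q[:,2],98) if len(q) else 0)
    if len(q)>5:print(cv2.minAreaRect(q[:,:2].astype(np.float32)),cv2.fitLine(q[:,:2].astype(np.float32),2,0,.01,.01).ravel())
    # door
    m=reg&(z>165)&(z<180)&(x<600)&(y>-130); q=P[m]; print("door",len(q), np.round(q[::max(1,len(q)//15)],0).tolist())
    # tray
    m=reg&(z>3)&(z<25)&(y<-95)&(y>-250)&(x>400)&(x<580)
    lab=cv2.connectedComponentsWithStats(m.astype(np.uint8))
    for i in range(1,lab[0]):
        if lab[2][i,4]>80:
            q=P[lab[1]==i]; print(n,"tray",lab[2][i],cv2.minAreaRect(q[:,:2].astype(np.float32)))
    H,S=f[...,0],f[...,1]
    m=reg&(z>20)&(z<130)&(y<-90)&(y>-250)&(x>380)&(x<560)
    lab=cv2.connectedComponentsWithStats(m.astype(np.uint8))
    for i in range(1,lab[0]):
        if lab[2][i,4]>15:
            q=P[lab[1]==i]; print(n,"clip",lab[2][i],q.mean(0),cv2.minAreaRect(q[:,:2].astype(np.float32)),q.min(0),q.max(0))
E
```

```text
Traceback (most recent call last):
  File "h.py", line 10, in cloud
    P=np.stack([n[...,0]*z,n[...,1]*z,z],-1)@np.array(c["rotation"]).T+np.array(c["origin"])
      ~~~~~~~~~~~~~~~~~~~~~~~~~~~~~~~~~~~~~~^~~~~~~~~~~~~~~~~~~~~~~~~~
ValueError: matmul: Input operand 1 has a mismatch in its core dimension 0, with gufunc signature (n?,k),(k,m?)->(n?,m?) (size 4 is different from 3)
```

View pics/crop.png

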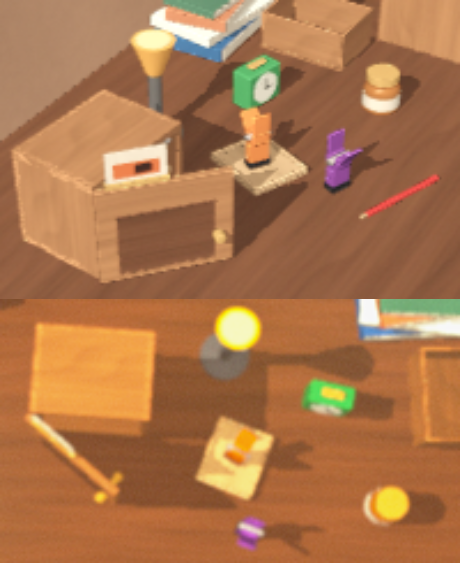

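The crop confirms it: the orange clip with black lips stands in the tray, and the purple one stands outside it. The rotation is a quaternion, so I'll fix the helper.

```bash
sed -i 's/np.array(c\["rotation"\]).T/R.from_quat(c["rotation"]).as_matrix().T/' h.py; cat > m.py <<'E'
from h import *
import pickle
np.set_printoptions(suppress=True,precision=1)
d=pickle.load(open("d0.pkl","rb"))
for n in d:
    c=d[n];P=cloud(c);f=cv2.cvtColor(c["frame"],cv2.COLOR_RGB2HSV)
    x,y,z=P[...,0],P[...,1],P[...,2]
    print(n,"table z",P[260 if n=="top" else 280,300],P[240,400])
    reg=(x>300)&(x<850)&(y>-350)&(y<200)
    def comps(m,name,k=15):
        l,L,S,_=cv2.connectedComponentsWithStats(m.astype(np.uint8))
        for i in range(1,l):
            if S[i,4]>k:
                q=P[L==i];r=cv2.minAreaRect(q[:,:2].astype(np.float32))
                print(n,name,S[i],q.mean(0),"rect",np.round(r[0],1),np.round(r[1],1),round(r[2],1),"zmax",q[:,2].max())
    comps(reg&(abs(z-175)<8)&(y>-150),"z175")
    comps(reg&(z>190)&(z<250)&(y>-150),"card")
    comps(reg&(z>4)&(z<25)&(y<-80),"low",60)
    comps(reg&(z>30)&(z<260)&(y<-80),"mid")
E
python3 m.py
```

```text
side table z [396.8 238.8  -4.7] [ 202.3 -100.7    2.2]
side z175 [ 235  159   97   47 1790] [632.5  37.3 174.4] rect [586.7  34.2] [219.8 303.4] 83.6 zmax 182.83545093969167
side card [275 183  28  16 312] [530.8  94.3 213.6] rect [530.6  93.7] [90.5 15.1] 49.6 zmax 238.0277991076532
side low [321 180  43  24 421] [ 511.9 -235.7    9.4] rect [ 521.9 -245.8] [132.4 153.7] 63.7 zmax 24.7622688010606
side mid [287 133  20  37 366] [ 715.9 -220.7  160.5] rect [ 719.3 -225.1] [74.2 74.9] 34.8 zmax 202.56130593045748
side mid [335 167  13  22 214] [ 522.8 -238.5   74.4] rect [ 531.1 -243.8] [40.8 60.6] 63.2 zmax 113.64568674787984
side mid [372 176  16  22 186] [ 376.2 -256.1   69.6] rect [ 368.8 -253.6] [50.3 56.7] 65.1 zmax 107.47172604690968
top table z [252.4  73.6   4.6] [ 335.  -364.3    6.8]
top z175 [ 283  141   55   42 1937] [648.5  24.1 174.4] rect [649.1  24.5] [210.3 161.7] 85.6 zmax 182.98657503054528
top z175 [281 181   9   8  17] [555.2 126.6 174.2] rect [554.1 124.6] [42.6  8.2] 45.8 zmax 182.35013094090755
top z175 [291 189  31  27 101] [474.7  31.6 173. ] rect [485.   41.6] [155.6  14.4] 48.2 zmax 182.54780887610582
top card [284 181  19  17  44] [528.5  91.6 221.7] rect [528.9  91.5] [89.2  3.9] 48.9 zmax 245.60418874516745
top low [355 143  25  23 230] [ 711.9 -226.4    9.5] rect [ 716.7 -223.9] [112.9  92.3] 63.6 zmax 22.873444955857167
top low [356 181  32  38 408] [ 508.5 -243.6    9.1] rect [ 517.2 -247.1] [123.6 161.6] 69.6 zmax 24.53295534882659
top mid [365 134  17  22 272] [ 720.3 -229.7  182.8] rect [ 721.7 -230.1] [66.3 74.1] 86.9 zmax 208.23443635300828
top mid [336 145   2  19  23] [684.8 -81.6 174.7] rect [679.6 -83. ] [ 4.7 75. ] 89.1 zmax 179.56827407872652
top mid [368 187  15  15 118] [ 527.1 -248.3   81.8] rect [ 528.8 -249.4] [47.6 53.1] 61.6 zmax 115.68584785941493
top mid [374 226  11  13 100] [ 369.1 -259.4   76.5] rect [ 365.7 -260.5] [38.5 50.9] 83.7 zmax 113.36211552091959
```

```bash
cat > plan.py <<'E'
from h import *
H=np.array([577.3,135.3]); CY=np.radians(-4.4)
def doorpt(th,s,off):
    a=CY-np.pi/2-th
    return H+s*np.array([np.cos(a),np.sin(a)])+off*np.array([np.cos(a-np.pi/2),np.sin(a-np.pi/2)]), CY-th
def cur():
    s=ctrl.get_state(); M=R.from_quat(s["orientation"]).as_matrix()
    return np.array(s["position"]),np.arctan2(M[1,1],M[0,1]),M
def plan(wps,start=None,fing=1,step=38,dec=2):
    if start is None: p,f,_=cur()
    else: p,f=np.array(start[:3],float),start[3]
    for w in wps:
        t,ft=np.array(w[:3],float),w[3]
        df=(ft-f+np.pi/2)%np.pi-np.pi/2
        n=max(1,int(np.ceil(max(np.linalg.norm(t-p)/step,abs(df)/0.12))))
        print("->",np.round(t),round(np.degrees(ft),1))
        p0,f0=p.copy(),f
        for i in range(1,n+1):
            q=p0+(t-p0)*i/n; d=q-p
            sh=[-np.sin(f)*d[0]+np.cos(f)*d[1], np.cos(f)*d[0]+np.sin(f)*d[1], -d[2]]
            sh=np.round(np.array(sh)/100,dec); tu=round(-df/n/0.5,dec)
            print([fing,sh.tolist(),tu])
            # dead-reckon
            p=p+100*np.array([-np.sin(f)*sh[0]+np.cos(f)*sh[1],np.cos(f)*sh[0]+np.sin(f)*sh[1],-sh[2]])
            f-=tu*0.5
    return p,f
E
python3 - <<'E'
from plan import *
pre,f=doorpt(.645,165,31.5+14); print(pre,np.linalg.norm(pre))
plan([[400,-200,240,f],[*pre,125,f]],step=40)
E
```

```text
[434.12583456  41.51083031] 436.1059381238827
-> [ 400. -200.  240.] -41.4
[1, [0.26, -0.28, -0.02], np.float64(-0.09)]
[1, [0.28, -0.26, -0.02], np.float64(-0.09)]
[1, [0.28, -0.25, -0.02], np.float64(-0.09)]
[1, [0.3, -0.24, -0.01], np.float64(-0.09)]
[1, [0.31, -0.23, -0.02], np.float64(-0.09)]
[1, [0.32, -0.21, -0.02], np.float64(-0.09)]
[1, [0.32, -0.2, -0.02], np.float64(-0.09)]
[1, [0.34, -0.18, -0.02], np.float64(-0.09)]
[1, [0.34, -0.16, -0.02], np.float64(-0.09)]
[1, [0.35, -0.15, -0.02], np.float64(-0.09)]
[1, [0.36, -0.14, -0.02], np.float64(-0.09)]
[1, [0.36, -0.12, -0.01], np.float64(-0.09)]
-> [434.  42. 125.] -41.4
[1, [0.29, -0.19, 0.16], np.float64(0.0)]
[1, [0.3, -0.18, 0.17], np.float64(0.0)]
[1, [0.29, -0.19, 0.16], np.float64(0.0)]
[1, [0.3, -0.19, 0.16], np.float64(0.0)]
[1, [0.29, -0.18, 0.17], np.float64(0.0)]
[1, [0.3, -0.19, 0.16], np.float64(0.0)]
[1, [0.29, -0.18, 0.17], np.float64(0.0)]
```

carry_out --deltas '[[1,[0.26,-0.28,-0.02],-0.09],[1,[0.28,-0.26,-0.02],-0.09],[1,[0.28,-0.25,-0.02],-0.09],[1,[0.3,-0.24,-0.01],-0.09],[1,[0.31,-0.23,-0.02],-0.09]]' --squeeze 10

```text
clock: 0.52
position: [287.9, -440.7, 227.2]
orientation: [0.962, 0.272, -0.0, -0.001]
contact_force: [-0.2, -0.1, -0.4]
gripper_width: 64.1
finger_force: 0.0
```

carry_out --deltas '[[1,[0.32,-0.21,-0.02],-0.09],[1,[0.32,-0.2,-0.02],-0.09],[1,[0.34,-0.18,-0.02],-0.09],[1,[0.34,-0.16,-0.02],-0.09],[1,[0.35,-0.15,-0.02],-0.09]]'

```text
clock: 0.93
position: [368.2, -268.6, 237.6]
orientation: [0.926, 0.379, -0.0, -0.0]
contact_force: [0.4, -0.5, 0.3]
gripper_width: 31.0
finger_force: 0.0
```

carry_out --deltas '[[1,[0.36,-0.14,-0.02],-0.09],[1,[0.36,-0.12,-0.01],-0.09],[1,[0,0,0],0]]'

```text
clock: 1.18
position: [403.2, -192.4, 241.1]
orientation: [0.905, 0.426, 0.002, -0.001]
contact_force: [-0.5, -0.9, -0.0]
gripper_width: 11.0
finger_force: 0.0
```

```bash
python3 - <<'E'
from plan import *
p,f,M=cur(); print(p,np.degrees(f),M[:,2],ctrl.get_state()["q"])
pre,f=doorpt(.645,165,31.5+14)
e=plan([[*pre,125,f]],step=40)
w=[]
for th in (.5,.35,.2,.1,.03,-.02):
    q,ff=doorpt(th,165,31.5-14*.0); w.append([*q,125,ff])
plan(w,start=[*e[0],e[1]],step=30)
E
```

```text
[ 403.17398527 -192.35873296  241.13069327] -39.572490894926204 [ 0.00280896  0.00439866 -0.99998638] [ 0.60695306  0.2855913  -0.26756604  1.9396592   0.08690264  0.92666958
 -0.39311571]
-> [434.  42. 125.] -41.4
[1, [0.29, -0.18, 0.17], np.float64(0.01)]
[1, [0.28, -0.18, 0.16], np.float64(0.01)]
[1, [0.28, -0.18, 0.17], np.float64(0.01)]
[1, [0.29, -0.18, 0.16], np.float64(0.01)]
[1, [0.28, -0.19, 0.17], np.float64(0.01)]
[1, [0.28, -0.18, 0.17], np.float64(0.01)]
[1, [0.28, -0.19, 0.16], np.float64(0.01)]
-> [461.  14. 125.] -33.0
[1, [-0.01, 0.19, 0.0], np.float64(-0.15)]
[1, [-0.03, 0.19, 0.0], np.float64(-0.15)]
-> [480.  -2. 125.] -24.5
[1, [-0.01, 0.12, 0.0], np.float64(-0.15)]
[1, [-0.03, 0.13, 0.0], np.float64(-0.15)]
-> [502. -15. 125.] -15.9
[1, [-0.01, 0.12, 0.0], np.float64(-0.15)]
[1, [-0.03, 0.13, 0.0], np.float64(-0.15)]
-> [517. -22. 125.] -10.1
[1, [-0.02, 0.16, 0.0], np.float64(-0.2)]
-> [528. -25. 125.] -6.1
[1, [-0.02, 0.12, 0.0], np.float64(-0.14)]
-> [536. -28. 125.] -3.3
[1, [-0.01, 0.08, 0.0], np.float64(-0.1)]
```

carry_out --deltas '[[1,[0.29,-0.18,0.17],0.01],[1,[0.28,-0.18,0.16],0.01],[1,[0.28,-0.18,0.17],0.01],[1,[0.29,-0.18,0.16],0.01],[1,[0.28,-0.19,0.17],0.01]]'

```text
clock: 1.6
position: [424.4, -32.7, 157.0]
orientation: [0.913, 0.407, 0.0, 0.0]
contact_force: [1.1, -0.4, -0.0]
gripper_width: 0.6
finger_force: 0.0
```

carry_out --deltas '[[1,[0.28,-0.18,0.17],0.01],[1,[0.28,-0.19,0.16],0.01],[1,[0,0,0],0]]'

```text
clock: 1.85
position: [394.3, 15.8, 117.8]
orientation: [0.915, 0.4, -0.047, -0.001]
contact_force: [-45.9, -28.3, 8.2]
gripper_width: 0.4
finger_force: 25.6
```

```bash
python3 - <<'E'
from plan import *
p,f,M=cur(); print(p,np.degrees(f),M[:,2],ctrl.get_state()["q"])
c=optics.camera("side");save(c,"s2",np.s_[100:270,180:440])
E
```

```text
[394.32784172  15.81682345 117.82438171] -42.84125498018357 [-0.08755872 -0.03525759 -0.99553522] [ 0.06065733  0.44397133 -0.24251409  2.16352883  0.2059114   0.64863585
 -1.08060165]
```

View pics/s2.png

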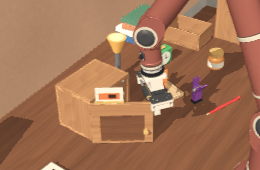

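The crop shows the gripper, from about (150,90), now in front of the door and pressing on it: my straight path clipped the door's free edge. I'll measure the door and then relieve the pressure.

```bash
python3 - <<'E'
from plan import *
np.set_printoptions(suppress=True,precision=1)
c=optics.camera("side");P=cloud(c);x,y,z=P[...,0],P[...,1],P[...,2]
m=(x>380)&(x<570)&(y>60)&(y<140)&(z>195)&(z<240); q=P[m]
print(m.sum(),q.mean(0),cv2.minAreaRect(q[:,:2].astype(np.float32)))
m=(x>350)&(x<560)&(y>-80)&(y<140)&(z>15)&(z<165); 
for zz in(30,80,100,150):
    k=m&(abs(z-zz)<12); q=P[k]; o=np.argsort(q[:,1]); print(zz,np.round(q[o][::max(1,len(o)//9)],0).tolist())
s=ctrl.get_state();print(s["contact_force"],s["moment"],s["position"])
save(optics.camera("wrist"),"w2")
E
```

```text
309 [513.3 105.5 216.1] ((474.91571044921875, 93.31324768066406), (185.31927490234375, 32.15446090698242), 17.88604164123535)
30 [[404.0, 28.0, 24.0], [422.0, 45.0, 32.0], [434.0, 59.0, 23.0], [452.0, 69.0, 18.0], [456.0, 82.0, 30.0], [497.0, 94.0, 38.0], [507.0, 105.0, 19.0], [511.0, 116.0, 40.0], [530.0, 126.0, 19.0], [552.0, 137.0, 27.0]]
80 [[560.0, -60.0, 89.0], [411.0, 44.0, 81.0], [439.0, 56.0, 73.0], [441.0, 65.0, 92.0], [454.0, 78.0, 87.0], [486.0, 90.0, 77.0], [503.0, 102.0, 69.0], [523.0, 115.0, 69.0], [530.0, 128.0, 89.0], [557.0, 137.0, 75.0]]
100 [[560.0, -60.0, 89.0], [415.0, 43.0, 105.0], [435.0, 56.0, 89.0], [444.0, 68.0, 88.0], [472.0, 81.0, 90.0], [484.0, 92.0, 101.0], [508.0, 105.0, 100.0], [512.0, 117.0, 98.0], [546.0, 128.0, 90.0], [552.0, 136.0, 102.0]]
150 [[383.0, 19.0, 142.0], [416.0, 42.0, 147.0], [432.0, 55.0, 162.0], [445.0, 65.0, 159.0], [460.0, 77.0, 157.0], [489.0, 89.0, 145.0], [500.0, 101.0, 156.0], [519.0, 114.0, 153.0], [543.0, 126.0, 155.0], [559.0, 138.0, 161.0]]
[-43.  -29.2   9.8] [-5.3  8.   0.2] [395.5  14.7 117.2]
```

View pics/w2.png

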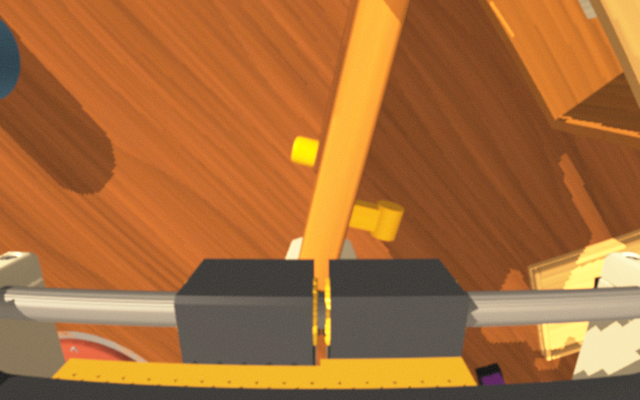

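The wrist view shows the shut fingers, at about (320,300), jammed against the door's free edge (340,200). The knob is at (305,150). The door has been pushed further open, to about 0.94 rad. I'll back off outward and up, then come down on the outer side.

carry_out --deltas '[[1,[-0.15,0,-0.05],0],[1,[-0.1,0,-0.15],0],[1,[0,0,-0.3],0],[1,[0,0,-0.3],0],[1,[0,0,-0.2],0]]'

```text
clock: 2.42
position: [417.2, 13.4, 226.2]
orientation: [0.915, 0.402, 0.0, 0.0]
contact_force: [1.2, 1.1, 0.7]
gripper_width: 0.7
finger_force: 0.0
```

```bash
cat > door.py <<'E'
from plan import *
def door():
    c=optics.camera("side");P=cloud(c);x,y,z=P[...,0],P[...,1],P[...,2]
    m=(x>340)&(x<575)&(y>-80)&(y<160)&(z>20)&(z<165)
    # points of the outer face: distance from hinge plane
    q=P[m][:,:2]-H; best=None
    for th in np.arange(-.05,1.3,.005):
        a=CY-np.pi/2-th; u=np.array([np.cos(a),np.sin(a)]); n=np.array([np.cos(a-np.pi/2),np.sin(a-np.pi/2)])
        k=(abs(q@n-14)<4)&(q@u>0)&(q@u<212)
        if best is None or k.sum()>best[0]: best=(k.sum(),th,(q@u)[k].max())
    return best
E
python3 - <<'E'
from door import *
np.set_printoptions(suppress=True,precision=2)
s=ctrl.get_state();p,f,M=cur();print(p,np.degrees(f),M[:,2],s["contact_force"],s["q"]);print(door())
E
```

```text
[417.18  13.41 226.18] -42.53922713215156 [ 0. -0. -1.] [1.25 1.07 0.68] [ 0.17  0.26 -0.32  2.03  0.11  0.86 -0.95]
(np.int64(1484), np.float64(0.8799999999999994), np.float64(206.5794175147027))
```

```bash
python3 - <<'E'
from plan import *
th=.88
pre,f=doorpt(th,158,31.5+15); print(pre,np.linalg.norm(pre))
e=plan([[*pre,226,f],[*pre,150,f]],step=30)
w=[]
for th in (.75,.6,.45,.3,.15,.08,.03,-.02):
    q,ff=doorpt(th,158,31.5); w.append([*q,150,ff])
plan(w,start=[*e[0],e[1]],step=30)
E
```

```text
[421.36822012  82.27613723] 429.3256802049338
-> [421.  82. 226.] -54.8
[1, [0.17, -0.15, 0.01], np.float64(0.14)]
[1, [0.16, -0.16, 0.01], np.float64(0.14)]
[1, [0.15, -0.18, 0.01], np.float64(0.14)]
-> [421.  82. 150.] -54.8
[1, [-0.0, 0.0, 0.25], np.float64(0.0)]
[1, [-0.0, 0.0, 0.26], np.float64(0.0)]
[1, [-0.0, 0.0, 0.25], np.float64(0.0)]
-> [440.  51. 150.] -47.4
[1, [-0.01, 0.18, 0.0], np.float64(-0.13)]
[1, [-0.03, 0.18, 0.0], np.float64(-0.13)]
-> [454.  32. 150.] -38.8
[1, [-0.02, 0.12, 0.0], np.float64(-0.15)]
[1, [-0.02, 0.12, 0.0], np.float64(-0.15)]
-> [471.  15. 150.] -30.2
[1, [-0.02, 0.12, 0.0], np.float64(-0.15)]
[1, [-0.02, 0.12, 0.0], np.float64(-0.15)]
-> [490.  -0. 150.] -21.6
[1, [-0.02, 0.12, 0.0], np.float64(-0.15)]
[1, [-0.02, 0.12, 0.0], np.float64(-0.15)]
-> [511. -12. 150.] -13.0
[1, [-0.01, 0.12, 0.0], np.float64(-0.15)]
[1, [-0.03, 0.11, 0.0], np.float64(-0.15)]
-> [522. -16. 150.] -9.0
[1, [-0.02, 0.11, 0.0], np.float64(-0.13)]
-> [529. -18. 150.] -6.1
[1, [-0.01, 0.08, 0.0], np.float64(-0.1)]
-> [537. -21. 150.] -3.3
[1, [-0.01, 0.08, 0.0], np.float64(-0.1)]
```

carry_out --deltas '[[1,[0.17,-0.15,0],0.14],[1,[0.16,-0.16,0],0.14],[1,[0.15,-0.18,0],0.14],[1,[0,0,0],0]]'

```text
clock: 2.8
position: [418.4, 87.5, 224.7]
orientation: [0.952, 0.307, 0.001, -0.001]
contact_force: [-0.5, 1.1, 0.5]
gripper_width: 0.5
finger_force: 0.0
```

carry_out --deltas '[[1,[0,0,0.25],0],[1,[0,0,0.25],0],[1,[0,0,0.25],0],[1,[0,0,0],0]]'

```text
clock: 3.13
position: [415.3, 81.1, 146.1]
orientation: [0.952, 0.305, -0.005, -0.0]
contact_force: [-0.5, -0.8, 0.5]
gripper_width: 0.5
finger_force: 0.0
```

carry_out --deltas '[[1,[-0.01,0.18,0],-0.13],[1,[-0.03,0.18,0],-0.13],[1,[-0.02,0.12,0],-0.15],[1,[-0.02,0.12,0],-0.15],[1,[-0.02,0.12,0],-0.15]]'

```text
clock: 3.55
position: [459.8, 21.6, 150.5]
orientation: [0.883, 0.47, -0.0, 0.0]
contact_force: [-0.6, -0.5, 0.6]
gripper_width: 0.5
finger_force: 0.2
```

carry_out --deltas '[[1,[-0.02,0.12,0],-0.15],[1,[-0.02,0.12,0],-0.15],[1,[-0.02,0.12,0],-0.15],[1,[-0.01,0.12,0],-0.15],[1,[-0.03,0.11,0],-0.15]]'

```text
clock: 3.97
position: [508.8, -12.8, 150.6]
orientation: [0.78, 0.626, -0.0, 0.0]
contact_force: [-0.4, 0.3, -0.3]
gripper_width: 0.6
finger_force: 0.2
```

```bash
python3 - <<'E'
from door import *
np.set_printoptions(suppress=True,precision=2)
s=ctrl.get_state();p,f,M=cur();print(p,np.degrees(f),M[:,2],s["contact_force"],s["q"]);print(door())
w=[]
for th in (.1,.05,.0,-.02):
    q,ff=doorpt(th,158,31.5); w.append([*q,150,ff])
plan(w,step=30)
E
```

```text
[508.78 -12.78 150.61] -12.492200023829175 [ 0. -0. -1.] [-0.35  0.28 -0.3 ] [ 0.3   0.52 -0.46  1.9   0.32  0.79 -0.56]
(np.int64(1145), np.float64(0.17999999999999988), np.float64(208.9637287650381))
-> [519. -15. 150.] -10.1
[1, [0.01, 0.07, 0.01], np.float64(-0.08)]
-> [526. -17. 150.] -7.3
[1, [-0.01, 0.08, -0.0], np.float64(-0.1)]
-> [534. -20. 150.] -4.4
[1, [-0.01, 0.08, -0.0], np.float64(-0.1)]
-> [537. -21. 150.] -3.3
[1, [-0.01, 0.03, -0.0], np.float64(-0.04)]
```

carry_out --deltas '[[1,[-0.01,0.1,0],-0.08],[1,[-0.01,0.08,0],-0.1],[1,[-0.01,0.08,0],-0.06],[1,[0,0.04,0],0],[1,[0,0,0],0]]'

```text
clock: 4.43
position: [536.9, -20.3, 150.3]
orientation: [0.743, 0.67, -0.001, 0.0]
contact_force: [0.2, -0.2, 0.9]
gripper_width: 0.6
finger_force: 0.0
```

```bash
python3 - <<'E'
from door import *
np.set_printoptions(suppress=True,precision=2)
s=ctrl.get_state();p,f,M=cur();print(p,np.degrees(f),s["contact_force"]);print(door())
E
```

```text
[536.89 -20.34 150.28] -5.898674891698216 [ 0.21 -0.19  0.93]
(np.int64(1010), np.float64(-2.7755575615628914e-17), np.float64(209.37699447863224))
```

carry_out --deltas '[[1,[0,0.05,0],0],[1,[0,0.03,0],0],[1,[0,0,0],0]]'

```text
clock: 4.73
position: [538.8, -20.1, 150.0]
orientation: [0.742, 0.671, -0.006, -0.004]
contact_force: [-13.2, 0.4, 11.8]
gripper_width: 0.3
finger_force: 7.0
```

carry_out --deltas '[[-1,[0,-0.2,0],0],[-1,[0,-0.3,-0.1],0],[-1,[0,-0.3,-0.3],0],[-1,[-0.3,0,-0.3],0],[-1,[-0.3,0,-0.2],0]]'

```text
clock: 5.15
position: [459.9, -69.6, 241.4]
orientation: [0.74, 0.673, 0.001, 0.001]
contact_force: [1.9, -1.1, 0.6]
gripper_width: 29.9
finger_force: 0.0
```

```bash
python3 - <<'E'
from door import *
import pickle
np.set_printoptions(suppress=True,precision=2)
s=ctrl.get_state();p,f,M=cur();print(p,np.degrees(f),s["contact_force"]);print(door())
plan([[500,-235,260,f]],fing=-1)
t=optics.camera("top");P=cloud(t);x,y,z=P[...,0],P[...,1],P[...,2]
m=(z>195)&(z<250)&(x>540)&(x<620)&(y>20)&(y<125); q=P[m];print(m.sum(),q.mean(0),cv2.minAreaRect(q[:,:2].astype(np.float32)))
E
```

```text
[459.93 -69.59 241.41] -5.418380453354662 [ 1.9  -1.05  0.59]
(np.int64(1023), np.float64(-0.010000000000000023), np.float64(207.14638807054578))
-> [ 500. -235.  260.] -5.4
[-1, [-0.3, 0.11, -0.03], np.float64(-0.01)]
[-1, [-0.3, 0.11, -0.03], np.float64(-0.01)]
[-1, [-0.3, 0.1, -0.04], np.float64(-0.01)]
[-1, [-0.31, 0.11, -0.03], np.float64(-0.01)]
[-1, [-0.3, 0.1, -0.03], np.float64(-0.01)]
62 [564.67  72.23 220.67] ((565.2521362304688, 72.37828826904297), (88.27275848388672, 5.468350887298584), 85.30694580078125)
```

carry_out --deltas '[[-1,[-0.3,0.11,-0.03],0],[-1,[-0.3,0.11,-0.03],0],[-1,[-0.3,0.1,-0.04],0],[-1,[-0.31,0.11,-0.03],0],[-1,[-0.3,0.1,-0.03],0]]'

```text
clock: 5.67
position: [498.3, -228.2, 254.7]
orientation: [0.742, 0.671, 0.0, 0.0]
contact_force: [0.3, 0.3, -0.3]
gripper_width: 70.6
finger_force: 0.0
```

carry_out --deltas '[[-1,[0,0,0],0],[-1,[0,0,0],0]]'

```text
clock: 5.83
position: [497.8, -228.6, 253.9]
orientation: [0.743, 0.669, 0.0, -0.0]
contact_force: [0.2, 0.4, -0.4]
gripper_width: 83.9
finger_force: 0.0
```

```bash
python3 - <<'E'
from plan import *
import pickle
np.set_printoptions(suppress=True,precision=1)
print(cur()[:2])
c=optics.camera("wrist");pickle.dump(c,open("w3.pkl","wb"));save(c,"w3");print(c["origin"],R.from_quat(c["rotation"]).as_matrix())
P=cloud(c);f=cv2.cvtColor(c["frame"],cv2.COLOR_RGB2HSV)
x,y,z=P[...,0],P[...,1],P[...,2]
reg=(x>430)&(x<620)&(y>-330)&(y<-150)
for lo,hi in((0,9),(10,20),(20,60),(60,85),(85,100),(100,108),(108,116)):
    m=reg&(z>lo)&(z<=hi)
    if m.sum()>20:
        q=P[m];r=cv2.minAreaRect(q[:,:2].astype(np.float32));print(lo,hi,m.sum(),q.mean(0),np.round(r[0],1),np.round(r[1],1),round(r[2],1))
E
```

```text
(array([ 497.8, -228.6,  253.9]), np.float64(-0.1050163748844462))
[ 505.1 -158.6  421.2] [[ 1.  -0.1 -0. ]
 [-0.1 -1.  -0.3]
 [-0.   0.3 -1. ]]
0 9 16525 [ 523.8 -229.8    2.9] [ 525. -240.] [190. 180.] 0.0
10 20 1731 [ 520.1 -240.5   14.8] [ 520.3 -243.3] [109.4 129.5] 67.4
20 60 62 [ 523.4 -226.1   43.6] [ 519.8 -231.6] [38.5 17. ] 15.6
60 85 1075 [ 529.2 -243.5   74.8] [ 526.2 -244.9] [49.8 41.6] 50.6
85 100 581 [ 543.6 -253.9   93.3] [ 532.3 -247.8] [32.  51.1] 57.4
100 108 41 [ 512.7 -232.2  104. ] [ 511.6 -233.5] [29.3  4.8] 48.2
108 116 216 [ 513.1 -235.6  111.5] [ 513.2 -236. ] [31.2  6.1] 57.8
```

View pics/w3.png

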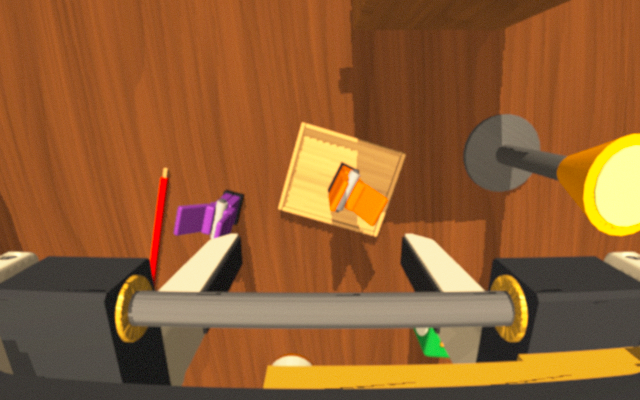

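The wrist view shows the orange clip in the tray: back ear at (343,185), front ear at (370,208). The lamp at (500,150) and the purple clip at (210,215) are clear of it. The clip's x axis lies at about -32.4°, and the ears' centre is at (532.5,-248).

```bash
python3 - <<'E'
from plan import *
plan([[532.5,-248,160,np.radians(-32.4)]],fing=-1,step=30)
E
```

```text
-> [ 532. -248.  160.] -32.4
[-1, [-0.05, 0.09, 0.24], np.float64(0.23)]
[-1, [-0.03, 0.1, 0.23], np.float64(0.23)]
[-1, [-0.02, 0.1, 0.24], np.float64(0.23)]
[-1, [-0.01, 0.1, 0.23], np.float64(0.23)]
```

carry_out --deltas '[[-1,[-0.05,0.09,0.24],0.23],[-1,[-0.03,0.1,0.23],0.23],[-1,[-0.02,0.1,0.24],0.23],[-1,[-0.01,0.1,0.23],0.23],[-1,[0,0,0],0]]'

```text
clock: 6.3
position: [531.3, -245.5, 156.2]
orientation: [0.875, 0.484, -0.002, -0.003]
contact_force: [-0.7, -0.0, 0.4]
gripper_width: 92.8
finger_force: 0.0
```

carry_out --deltas '[[-1,[0,0,0],0]]'

```text
clock: 6.38
position: [532.3, -245.8, 159.8]
orientation: [0.874, 0.486, -0.001, -0.002]
contact_force: [0.3, 0.8, 0.3]
gripper_width: 93.1
finger_force: 0.0
```

```bash
python3 - <<'E'
from plan import *
np.set_printoptions(suppress=True,precision=1)
print(cur()[0],np.degrees(cur()[1]))
c=optics.camera("wrist");P=cloud(c);x,y,z=P[...,0],P[...,1],P[...,2]
reg=(x>490)&(x<570)&(y>-285)&(y<-210)
for lo,hi in((85,100),(106,116)):
    m=reg&(z>lo)&(z<=hi);q=P[m]
    if len(q): r=cv2.minAreaRect(q[:,:2].astype(np.float32));print(lo,hi,m.sum(),q.mean(0),np.round(r[0],1),np.round(r[1],1),round(r[2],1))
plan([[532.5,-248,77,np.radians(-32.4)]],fing=-1,step=30,dec=3)
E
```

```text
[ 532.3 -245.8  159.8] -31.803599008091282
85 100 986 [ 545.1 -254.3   93.6] [ 533.1 -248.5] [31.7 49.4] 58.0
106 116 432 [ 514.7 -236.3  111.4] [ 514.2 -236.6] [31.8  6.2] 58.0
-> [ 532. -248.   77.] -32.4
[-1, [-0.006, 0.002, 0.281], np.float64(0.007)]
[-1, [-0.005, 0.001, 0.281], np.float64(0.007)]
[-1, [-0.006, 0.002, 0.281], np.float64(0.007)]
```

carry_out --deltas '[[-1,[-0.01,0.01,0.28],0],[-1,[-0.01,0.01,0.28],0],[-1,[0,0,0.27],0],[-1,[0,0,0],0]]'

```text
clock: 6.77
position: [530.4, -249.5, 75.0]
orientation: [0.875, 0.485, -0.002, -0.003]
contact_force: [-0.2, 0.9, -0.1]
gripper_width: 93.0
finger_force: 0.0
```

carry_out --deltas '[[0.0,[0,0,0],0],[0.0,[0,0,0],0],[0.0,[0,0,0],0],[0.0,[0,0,0],0],[0.0,[0,0,0],0]]' --squeeze 12

```text
clock: 7.18
position: [534.1, -251.4, 79.1]
orientation: [0.875, 0.484, 0.001, 0.001]
contact_force: [0.1, 0.4, -0.2]
gripper_width: 64.1
finger_force: 0.0
```

carry_out --deltas '[[0.01,[0,0,0],0],[0.01,[0,0,0],0],[0.01,[0,0,0],0],[0.01,[0,0,0],0]]'

```text
clock: 7.52
position: [533.1, -251.0, 78.0]
orientation: [0.875, 0.484, -0.0, -0.0]
contact_force: [-1.0, 1.2, 4.7]
gripper_width: 50.6
finger_force: 12.0
```

carry_out --deltas '[[0.01,[0,0,0],0],[0.01,[0,0,0],0],[0.01,[0,0,0],0]]'

```text
clock: 7.77
position: [533.2, -251.0, 78.0]
orientation: [0.875, 0.484, -0.0, -0.0]
contact_force: [-2.2, 0.7, 5.3]
gripper_width: 50.7
finger_force: 12.0
```

carry_out --deltas '[[0.01,[0,0,-0.1],0],[0.01,[0,0,-0.15],0],[0.01,[0,0,-0.15],0],[0.01,[0,0,-0.1],0],[0.01,[0,0,0],0]]'

```text
clock: 8.18
position: [535.0, -251.7, 129.9]
orientation: [0.875, 0.484, 0.002, 0.002]
contact_force: [-0.6, -0.7, -1.4]
gripper_width: 50.2
finger_force: 11.9
```

```bash
python3 - <<'E'
from plan import *
s=ctrl.get_state();print(s["contact_force"],s["gripper_width"],s["finger_force"])
c=optics.camera("side");w=optics.camera("wrist")
a=cv2.resize(c["frame"][130:210,295:395],(500,400),interpolation=2);b=cv2.resize(w["frame"][100:340,180:480],(300,240));b=cv2.copyMakeBorder(b,0,160,0,0,0)
save({"frame":np.hstack([a,b])},"g1")
E
```

```text
[-0.55797353 -0.67916804 -1.39398317] 50.157053182896114 11.914582327008247
```

View pics/g1.png

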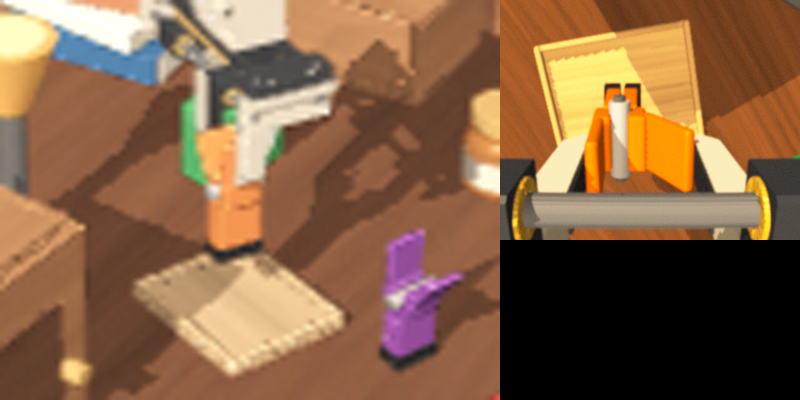

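Clip lifted, upright between the pads, jaws still nearly closed (left view, about (235,210)). Lifting it higher, then squeezing fully.

carry_out --deltas '[[0.05,[0,0,-0.3],0],[0.1,[0,0,-0.3],0],[0.15,[0,0,-0.3],0],[0.2,[0,0,-0.3],0],[0.25,[0,0,-0.2],0]]' --squeeze 16

```text
clock: 8.7
position: [533.7, -251.2, 269.4]
orientation: [0.875, 0.484, 0.001, 0.001]
contact_force: [-0.3, -1.0, -0.1]
gripper_width: 48.0
finger_force: 15.6
```

carry_out --deltas '[[0.4,[0,0,-0.2],0],[0.4,[0,0,-0.2],0],[0.5,[0,0,0],0],[0.5,[0,0,0],0]]' --squeeze 24

```text
clock: 9.03
position: [533.3, -251.1, 307.0]
orientation: [0.875, 0.484, 0.0, 0.0]
contact_force: [-0.0, -0.4, -2.5]
gripper_width: 41.6
finger_force: 21.9
```

carry_out --deltas '[[0.6,[0,0,0],0],[0.6,[0,0,0],0],[0.6,[0,0,0],0],[0.6,[0,0,0],0]]'

```text
clock: 9.37
position: [532.8, -251.0, 306.3]
orientation: [0.875, 0.484, -0.001, -0.001]
contact_force: [0.0, 0.3, -1.8]
gripper_width: 42.5
finger_force: 21.9
```

```bash
python3 - <<'E'
from plan import *
np.set_printoptions(suppress=True,precision=1)
p,f,M=cur();print(p,np.degrees(f),ctrl.get_state()["q"])
plan([[500,-120,350,np.radians(-20)],[500,72,350,np.radians(-4.5)],[554,72.6,350,np.radians(-4.5)]],fing=0.6)
E
```

```text
[ 532.8 -251.   306.3] -32.13253580306682 [ 0.6  0.5 -0.4  1.5  0.2  1.2 -0.3]
-> [ 500. -120.  350.] -20.0
[0.6, [0.23, -0.24, -0.11], np.float64(-0.11)]
[0.6, [0.25, -0.23, -0.11], np.float64(-0.11)]
[0.6, [0.26, -0.22, -0.11], np.float64(-0.11)]
[0.6, [0.27, -0.2, -0.11], np.float64(-0.11)]
-> [500.  72. 350.] -4.5
[0.6, [0.3, -0.11, 0.0], np.float64(-0.09)]
[0.6, [0.31, -0.09, 0.0], np.float64(-0.09)]
[0.6, [0.31, -0.08, 0.0], np.float64(-0.09)]
[0.6, [0.31, -0.07, 0.0], np.float64(-0.09)]
[0.6, [0.32, -0.05, 0.0], np.float64(-0.09)]
[0.6, [0.32, -0.04, 0.0], np.float64(-0.09)]
-> [554.  73. 350.] -4.5
[0.6, [0.02, 0.27, 0.0], np.float64(0.01)]
[0.6, [0.02, 0.27, 0.0], np.float64(0.01)]
```

```bash
python3 - <<'E'
from plan import *
w=optics.camera("wrist");c=optics.camera("side")
b=w["frame"][80:340,180:480];b=cv2.resize(b,(450,390))
P=cloud(c);m=(abs(P[...,0]-533)<70)&(abs(P[...,1]+251)<70)&(P[...,2]>200)&(P[...,2]<330);v,u=np.where(m);print(u.min(),u.max(),v.min(),v.max())
r,k=int(np.median(v)),int(np.median(u))
a=cv2.resize(c["frame"][r-35:r+43,k-30:k+40],(350,390),interpolation=2)
save({"frame":np.hstack([a,b])},"g2")
E
```

```text
336 351 113 144
```

View pics/g2.png

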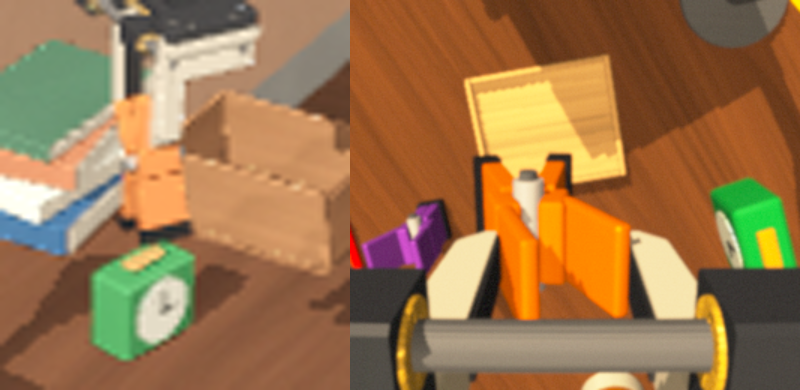

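The jaws part symmetrically and the ears are still splayed, so the clip isn't fully squeezed yet. More grip is needed.

carry_out --deltas '[[1,[0.23,-0.24,-0.11],-0.11],[1,[0.25,-0.23,-0.11],-0.11],[1,[0.26,-0.22,-0.11],-0.11],[1,[0.27,-0.2,-0.11],-0.11],[1,[0,0,0],0]]' --squeeze 34

```text
clock: 9.88
position: [500.9, -110.8, 354.9]
orientation: [0.813, 0.583, 0.003, -0.0]
contact_force: [-0.3, 1.1, -1.4]
gripper_width: 28.8
finger_force: 32.9
```

carry_out --deltas '[[1,[0.3,-0.11,0],-0.09],[1,[0.31,-0.09,0],-0.09],[1,[0.31,-0.08,0],-0.09],[1,[0.31,-0.07,0],-0.09],[1,[0.32,-0.05,0],-0.09]]'

```text
clock: 10.3
position: [500.2, 41.2, 351.7]
orientation: [0.746, 0.665, 0.0, 0.0]
contact_force: [0.3, 0.2, -2.4]
gripper_width: 28.9
finger_force: 32.9
```

carry_out --deltas '[[1,[0.32,-0.04,0],-0.09],[1,[0,0,0],0],[1,[0,0,0],0]]'

```text
clock: 10.55
position: [499.8, 74.6, 351.7]
orientation: [0.73, 0.683, 0.0, -0.0]
contact_force: [0.3, 0.1, -2.0]
gripper_width: 28.6
finger_force: 33.0
```

```bash
python3 - <<'E'
from plan import *
import pickle
np.set_printoptions(suppress=True,precision=1)
p,f,M=cur();print(p,np.degrees(f))
w=optics.camera("wrist");c=optics.camera("side");t=optics.camera("top")
pickle.dump((w,c,t,p,M),open("h1.pkl","wb"))
for n,cc in(("w",w),("s",c)):
    P=(cloud(cc)-p)@M; hsv=cv2.cvtColor(cc["frame"],cv2.COLOR_RGB2HSV)
    X,Y,Z=P[...,0],P[...,1],P[...,2]
    box=(abs(X)<45)&(abs(Y)<60)&(Z>-60)&(Z<110)
    org=box&(hsv[...,0]<14)&(hsv[...,1]>170)&(hsv[...,2]>90)
    blk=box&(hsv[...,2]<60)&(Z>30)
    for nm,m in(("org",org),("blk",blk)):
        q=P[m];print(n,nm,len(q))
        for lo in range(-60,110,12):
            k=q[(q[:,2]>=lo)&(q[:,2]<lo+12)]
            if len(k)>4:
                for sg in(-1,1):
                    kk=k[k[:,1]*sg>0]
                    if len(kk)>3: print("  z",lo,sg,len(kk),"x",np.percentile(kk[:,0],[3,97]),"y",np.percentile(kk[:,1],[3,50,97]))
b=cv2.resize(w["frame"][60:340,170:470],(430,400));v,u=np.where((abs((cloud(c)-p)@M)[...,0]<45)&(abs(((cloud(c)-p)@M)[...,1])<60)&(((cloud(c)-p)@M)[...,2]>-60)&(((cloud(c)-p)@M)[...,2]<110))
r,k=int(np.median(v)),int(np.median(u));a=cv2.resize(c["frame"][r-40:r+60,k-45:k+45],(360,400),interpolation=2)
save({"frame":np.hstack([a,b])},"g3")
E
```

```text
[499.8  74.6 351.7] -3.7892916663935887
w org 1853
  z -36 -1 5 x [-7.6 -5.7] y [-14.2 -14.1 -14.1]
  z -36 1 12 x [-7.2  7.4] y [13.9 14.  14.1]
  z -24 -1 174 x [-13.8  17.2] y [-14.1  -7.5  -6.8]
  z -24 1 243 x [-12.6  16.4] y [ 8.   8.9 14.3]
  z -12 -1 65 x [-9.8 17.2] y [-15.1 -14.1  -9.4]
  z -12 1 213 x [-11.8  17.1] y [ 6.7  7.5 11.6]
  z 0 -1 17 x [10.7 17.1] y [-16.  -15.5 -10.5]
  z 0 1 175 x [-11.3  17. ] y [ 5.1  6.1 10.7]
  z 12 -1 79 x [-14.5  16.2] y [-17.5  -8.1  -1. ]
  z 12 1 58 x [-15.4  16.7] y [ 1.5  5.  10.2]
  z 24 -1 22 x [ 0.8 25.8] y [-18.4 -15.   -7.4]
  z 24 1 26 x [13.5 17.7] y [ 6.6 10.3 11.8]
  z 36 1 177 x [ 0.4 17.6] y [11.7 15.4 17.8]
  z 48 -1 7 x [13.  17.3] y [-16.6 -16.5 -16.3]
  z 48 1 298 x [-9.1 17.3] y [18.2 21.3 24.4]
  z 60 -1 18 x [ 9.7 18.4] y [-18.1 -15.4 -10. ]
  z 60 1 202 x [-11.6  19.1] y [20.  26.2 27.8]
  z 72 -1 53 x [ 6.3 20.1] y [-20.5 -18.2 -10.9]
  z 72 1 4 x [20.6 20.8] y [22.3 24.2 26. ]
w blk 414
  z 60 1 355 x [-14.4  20.8] y [25.6 31.  34.2]
  z 72 -1 47 x [ 9.  20.2] y [-20.5 -19.  -12. ]
  z 72 1 12 x [-7.  20.8] y [29.6 34.  34.7]
s org 172
  z -24 1 9 x [-11.5  10.9] y [ 6.2  8.7 11. ]
  z -12 -1 5 x [10. 18.] y [-18.4 -12.8  -5.9]
  z -12 1 17 x [-13.4  12. ] y [ 3.6  8.1 11.8]
  z 0 -1 10 x [-14.1   9.9] y [-16.5 -15.2 -12.4]
  z 0 1 14 x [-4.6 12.7] y [4.5 6.6 9.1]
  z 12 -1 20 x [-13.7   9.2] y [-20.4 -16.1 -14. ]
  z 24 -1 19 x [-13.7  12.2] y [-22.8 -18.9 -11.5]
  z 36 -1 17 x [-12.9  15. ] y [-18.7 -15.2 -11.3]
  z 48 -1 22 x [-16.7  14.4] y [-20.1 -15.2 -13.4]
  z 48 1 5 x [ 6.4 17.3] y [ 7.8 10.7 13.5]
  z 60 -1 23 x [-17.9  14. ] y [-19.9 -17.6 -13. ]
  z 60 1 5 x [-11.6   6.9] y [13.2 16.  19.4]
s blk 22
  z 72 -1 16 x [-12.9  18.8] y [-23.7 -19.4 -15.9]
```

View pics/g3.png

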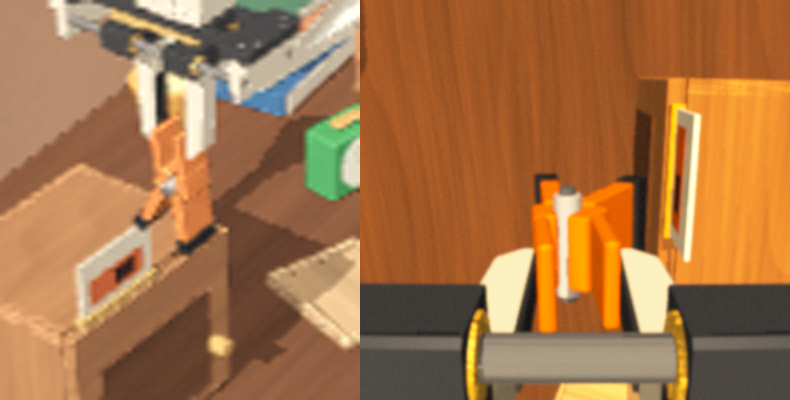

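The clip is fully squeezed (28.6 mm) but leans about 5° in the grip: jaws towards the robot, back lever at (165,190) in the left view. I'll try a firmer grip to flatten the ears on the pads, then measure the lean again.

carry_out --deltas '[[1,[0,0,0],0],[1,[0,0,0],0],[1,[0,0,0],0],[1,[0,0,0],0],[1,[0,0,0],0]]' --squeeze 50

```text
clock: 11.12
position: [500.2, 72.1, 351.6]
orientation: [0.732, 0.681, 0.0, -0.0]
contact_force: [-0.2, 1.0, -1.6]
gripper_width: 27.8
finger_force: 48.6
```

```bash
cat > lean.py <<'E'
from plan import *
np.set_printoptions(suppress=True,precision=2)
def lean():
    p,f,M=cur();w=optics.camera("wrist");P=(cloud(w)-p)@M;hsv=cv2.cvtColor(w["frame"],cv2.COLOR_RGB2HSV)
    X,Y,Z=P[...,0],P[...,1],P[...,2]
    box=(abs(X)<30)&(abs(Y)<60)
    org=box&(hsv[...,0]<14)&(hsv[...,1]>170)&(hsv[...,2]>90)
    def fit(m,nm,side):
        q=P[m];zs=[];ys=[]
        for lo in np.arange(np.floor(q[:,2].min()),q[:,2].max(),4):
            k=q[(q[:,2]>=lo)&(q[:,2]<lo+4)]
            if len(k)>8: zs.append(k[:,2].mean()); ys.append(np.percentile(k[:,1],side))
        if len(zs)>2: print(nm,m.sum(),"dy/dz",np.polyfit(zs,ys,1),np.round([zs[0],zs[-1]]))
    fit(org&(Z>-22)&(Z<18)&(Y>0)&(X<14),"front ear inner",20)
    fit(org&(Z>-28)&(Z<25)&(Y<0),"back ear outer",5)
    wh=box&(hsv[...,1]<90)&(hsv[...,2]>110)&(abs(Y)>13)&(abs(Y)<34)&(Z>-40)&(Z<3)
    fit(wh&(Y>0),"finger+ inner",5);fit(wh&(Y<0),"finger- inner",95)
    blk=box&(hsv[...,2]<60)&(Z>50)
    for sg in(-1,1):
        q=P[blk&(Y*sg>0)]; print("lips",sg,len(q),np.percentile(q,[3,97],axis=0).ravel())
    s=ctrl.get_state();print(s["gripper_width"],s["finger_force"],s["contact_force"],p,np.degrees(f))
E
python3 -c "
from lean import *
lean()"
```

```text
front ear inner 533 dy/dz [-0.19  6.83] [-20.  12.]
back ear outer 323 dy/dz [ -0.09 -15.43] [-20.  18.]
finger+ inner 800 dy/dz [ 0.01 16.15] [-38.  -6.]
finger- inner 799 dy/dz [  0.   -16.07] [-38.  -6.]
lips -1 41 [  8.73 -20.4   72.69  20.39 -11.7   76.25]
lips 1 358 [-14.18  26.3   62.49  21.02  34.45  71.87]
28.021585148514383 48.62160882912576 [ 0.5   0.6  -1.28] [500.18  72.08 351.62] -4.1038789691404185
```

A firmer grip leaves the lean unchanged at about 5°. That is small and the mouth has ample clearance, so I'll centre the mouth on the card using the measured in-hand offset. Refining the card edge from the wrist camera.

```bash
python3 - <<'E'
from plan import *
np.set_printoptions(suppress=True,precision=1)
c=optics.camera("wrist");P=cloud(c);x,y,z=P[...,0],P[...,1],P[...,2]
for lo in(215,225,230):
    m=(z>lo)&(z<245)&(x>545)&(x<590)&(y>15)&(y<130);q=P[m];r=cv2.minAreaRect(q[:,:2].astype(np.float32));print(lo,m.sum(),q.mean(0),q[:,2].max(),np.round(r[0],1),np.round(r[1],1),round(r[2],1))
p,f,M=cur();print(p,np.degrees(f))
yw=np.radians(-4.5)
plan([[560.4,70.5,351,yw],[560.4,70.5,310,yw]],fing=1,step=20)
E
```

```text
215 940 [567.7  75.6 229.6] 238.05039401142056 [568.2  73.1] [90.2  4. ] 85.4
225 663 [567.9  75.3 233.7] 238.05039401142056 [568.3  73.1] [90.2  3.8] 85.4
230 533 [568.1  75.2 235.2] 238.05039401142056 [568.3  73.3] [89.2  3.8] 85.4
[500.1  72.3 351.6] -4.0768801235513745
-> [560.  70. 351.] -4.5
[1, [0.01, 0.15, 0.0], np.float64(0.0)]
[1, [0.0, 0.15, 0.0], np.float64(0.0)]
[1, [0.01, 0.15, 0.0], np.float64(0.0)]
[1, [0.0, 0.15, 0.01], np.float64(0.0)]
-> [560.  70. 310.] -4.5
[1, [0.0, 0.0, 0.14], np.float64(0.0)]
[1, [0.0, 0.0, 0.13], np.float64(0.0)]
[1, [0.0, 0.0, 0.14], np.float64(0.0)]
```

carry_out --deltas '[[1,[0,0.16,0],0],[1,[0.01,0.16,0],0],[1,[0,0.16,0],0],[1,[0.01,0.15,0],0],[1,[0,0,0],0]]'

```text
clock: 11.63
position: [565.4, 69.2, 350.6]
orientation: [0.732, 0.681, 0.0, -0.0]
contact_force: [0.0, -0.5, -1.7]
gripper_width: 27.7
finger_force: 48.6
```

carry_out --deltas '[[1,[0,0,0.1],0],[1,[0,0,0.1],0],[1,[0,0,0.1],0],[1,[0,0,0],0],[1,[0,0,0],0]]'

```text
clock: 12.05
position: [562.1, 69.6, 320.7]
orientation: [0.732, 0.682, -0.001, -0.0]
contact_force: [0.5, 0.1, -0.7]
gripper_width: 28.1
finger_force: 48.6
```

```bash
python3 - <<'E'
from lean import *
lean()
p,f,M=cur();t=np.array([567.5,73,235]);print("card in tool",(t-p)@M)
w=optics.camera("wrist");P=(cloud(w)-p)@M;hsv=cv2.cvtColor(w["frame"],cv2.COLOR_RGB2HSV)
m=(hsv[...,1]<100)&(hsv[...,2]>120)&(abs(P[...,2]-(p[2]-235))<5)&(abs(P[...,0])<60)&(abs(P[...,1])<40)
q=P[m];print("card seen",m.sum(),np.percentile(q,[5,50,95],axis=0) if m.sum() else 0)
E
```

```text
front ear inner 541 dy/dz [-0.11  6.62] [-18.  13.]
back ear outer 347 dy/dz [ -0.09 -15.35] [-20.  17.]
finger+ inner 795 dy/dz [ 0.01 16.22] [-38.  -6.]
finger- inner 786 dy/dz [  0.   -16.15] [-38.  -6.]
lips -1 43 [  8.63 -20.36  72.47  20.31 -11.8   77.45]
lips 1 288 [-13.98  26.48  62.21  20.93  33.65  69.6 ]
28.160145539793024 48.62094182521105 [ 0.11 -0.36 -1.85] [562.1   69.65 320.69] -4.046896898976013
card in tool [ 3.45  4.64 86.49]
card seen 217 [[10.14  4.28 84.2 ]
 [28.73  5.26 85.27]
 [47.23  6.69 86.35]]
```

Card at tool y ≈ 5, mouth at ≈ 5, so they're aligned. Descending 38 mm.

carry_out --deltas '[[1,[0,0,0.1],0],[1,[0,0,0.1],0],[1,[0,0,0.1],0],[1,[0,0,0.08],0],[1,[0,0,0],0]]'

```text
clock: 12.57
position: [563.1, 69.5, 281.7]
orientation: [0.732, 0.681, -0.001, -0.0]
contact_force: [0.9, 0.3, -1.5]
gripper_width: 28.1
finger_force: 48.6
```

carry_out --deltas '[[1,[0,0,0],0],[1,[0,0,0],0]]'

```text
clock: 12.73
position: [562.9, 70.0, 283.5]
orientation: [0.732, 0.682, -0.0, -0.0]
contact_force: [0.9, 0.2, -0.9]
gripper_width: 28.1
finger_force: 48.6
```

```bash
python3 - <<'E'
from lean import *
from door import door
lean();print(door())
p,f,M=cur();w=optics.camera("wrist");c=optics.camera("side")
P=(cloud(w)-p)@M;hsv=cv2.cvtColor(w["frame"],cv2.COLOR_RGB2HSV)
m=(hsv[...,1]<100)&(hsv[...,2]>120)&(abs(P[...,2]-(p[2]-235))<4)&(abs(P[...,0])<60)&(abs(P[...,1])<40)
q=P[m];print("card",m.sum(),np.percentile(q,[5,50,95],axis=0))
b=cv2.resize(w["frame"][60:340,170:470],(430,400));a=cv2.resize(c["frame"][110:220,235:335],(364,400),interpolation=2)
save({"frame":np.hstack([a,b])},"g4")
E
```

```text
front ear inner 563 dy/dz [-0.19  6.83] [-19.  12.]
back ear outer 374 dy/dz [ -0.09 -15.3 ] [-20.  18.]
finger+ inner 791 dy/dz [ 0.01 16.22] [-38.  -6.]
finger- inner 785 dy/dz [  0.   -16.08] [-38.  -6.]
lips -1 49 [  8.99 -20.42  72.32  20.25 -11.72  78.26]
lips 1 307 [-14.2   26.13  62.65  20.82  33.7   70.45]
27.903097302936818 48.62161595374346 [-0.1   0.27 -0.91] [562.91  70.03 283.54] -4.061548827994364
(np.int64(1066), np.float64(-0.010000000000000023), np.float64(211.05145926156504))
card 248 [[-37.84   4.08  46.92]
 [ 30.38   5.03  47.74]
 [ 46.89   6.36  48.88]]
```

View pics/g4.png

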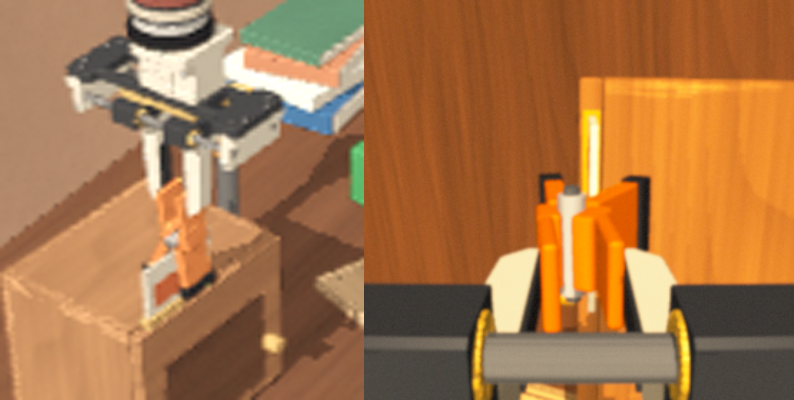

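The card runs between the jaws: the near lip is in front at (195,285) on the left, and in the wrist view the card at (590,160) passes between the lips. The edge is about 25 mm inside, contact force is near zero and the door is shut. Handing in.

```bash
python3 -c "
from plant import ctrl
print(ctrl.finish_job())"
```

```text
the job is handed in; nothing more can be done
None
```

Handed in: the door is shut on its catch and the clip is held fully squeezed astride the middle of the card, edge about 25 mm inside the jaws, not touching the card but leaning about 5°; my first approach bumped the door further open (about 54 N at the wrist) before I closed it.

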